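# Open the six-sided sample jar in its holder and keep the lid over the mouth

## Robot

A 6-joint arm with a two-finger parallel gripper is mounted at the origin on a cart in front of the work surface, level with it; the furniture and walls round the work are solid. World frame = base frame: x ahead of the robot, y to its left, z up, the work surface at z = 0. Lengths are in m, angles in rad, forces in N, time in s.
With the tool pointing down it reaches from about 0.25 to 0.775 m from the base axis. Payload 4 kg.
Tool frame: the origin (TCP) lies between the finger pads; the fingertips stand 14 mm ahead of it and the grasp point (between the pads) lies 5 mm behind it (robot.tips_ahead is the distance from the TCP to the fingertips, in m); z points along the fingers, y is the direction in which the jaws open and shut (so a half turn about z gives the same grasp; the last joint's range is limited). The gripper opens to 94 mm and grips with 3 to 60 N. Pads are 16 mm wide; open, the fingers measure 119 mm over their backs; the gripper's body (75 mm by 177 mm) begins 78 mm behind the grasp point.
Start: joints at [-1.409, 0.087, 1.371, -0, 1.684, -0.103], TCP at [0.144, -0.531, 0.22] pointing down, gripper open.
Joint ranges: [-3.1, 3.1], [-0.76, 2.03], [0.27, 2.55], [-1.08, 4.22], [0.17, 2.65], [-2.57, 2.57]. Speed limits (rad/s): [2.79, 2.79, 3.14, 3.14, 3.14, 3.14].

## Interface

Orientations are given as [roll, pitch, yaw] about the fixed x, y, z axes, in that order (R = Rz(yaw) Ry(pitch) Rx(roll)).
In Python, from bench import robot, optics, job gives the robot as it stands.
- The arm moves only by the tool apply_moves, never from a script. Its argument "moves" is a list of rows, each a list of 3 entries, a list of its own where there are three numbers: the shift along the tool's x, y, z in cm, then the turn, a rotation vector about the tool's x, y, z in rad, then the opening, from 0 (shut) to 1 (fully open). In form: [[[tx, ty, tz], [rx, ry, rz], grip], ...]. A call has exactly 10 rows; each row is the pose to reach, as a shift and turn from the pose commanded when the call began, along the tool's axes at that moment; what a row does not reach only later rows make up. A row lasts 1/12 s, in which the tool goes at most 41.7 mm and 7.16 degrees, less where a joint would pass 70% of its speed; a pose out of reach is approached as far as the arm can. A call with a gripper value outside its range is refused whole. The fingers move at their own pace and stop on an object; the grip force is fixed at half the most. Time passes only in rows, so rows that repeat a pose let the fingers close, or fill a call up. It gives the time, the measured TCP pose, the force and the opening at its end, in the units of the state.
- robot.get_obs(): the state, without advancing time (a new reading comes with each control period).
- optics.snapshot(name): name is "scene" or "top" or "wrist"; returns the picture (400x640x3 uint8, red, green, blue); there is no depth.
- optics.get_calibration(name): a dict with "fx", "fy", "cx", "cy" (pixels), "k1" (the pictures are not rectified: a ray, as slopes to the right and down, at radius r is drawn at 1 + k1 r^2 times it, then the intrinsics apply), "rvec" (rotation vector, rad) and "tvec" (3), from world to camera coordinates, as OpenCV has them. Camera axes: x right, y down, z forward; pixel columns grow to the right and rows downward; lengths in m; the calibration is good to about 2 mm. A picture is of the moment at which its call begins: read the wrist's pose just before it. get_calibration takes no time and is no camera call; for the wrist camera it gives the pose at the moment of the call.
- job.close_job(): hands the job in, once; it reports no verdict.
The state is a dict: "time": time; "joint_positions": joint angles; "qvel": joint speeds; "joint_torque": joint torques, N m; "tool_pos": TCP position; "ee_rot": TCP orientation; "wrist_force": force on the tool from outside, world axes, zero at the start; "wrist_torque": the same for the moment, N m; "width": finger opening in m.
Only numpy, scipy, OpenCV 4.12 (cv2) and the standard library are available. Lean on these libraries where they do the work, as an engineer would, in place of code of your own. Each camera call takes 0.05 s, during which the arm holds its last target.

## Task

A colleague is about to fill the empty amber jar and wants it opened cleanly: stand it in the six-sided pocket of the bench holder, right down on the pocket's floor, so that it cannot turn, then unscrew its tight white lid and stop turning as soon as the threads let go. Lift the lid straight off and finish while still holding it, level, about a finger's breadth above the open mouth to keep dust out, with the jar still fully down in the holder. Keep the jar upright and closed until it stands in the holder, and leave the other things on the bench alone.

Things in the scene. Friction and masses are not known exactly. Their poses are not given: they have to be found in the camera images.
- jar: Loose six-sided amber glass jar, empty, 0.2 to 0.4 kg. Origin: centre of its underside, z up. Body 56 mm across flats, 64.7 across corners, 50 high; corners point along its x axis and every 60 degrees from there. Above it a shoulder narrows to a round neck 42 mm across, with three thread ledges 62 degrees long.
- jar_mouth (a point): Centre of the jar's round mouth, level with its rim, 76 mm above the jar's underside; opening 36 mm across.
- lid: Round white ribbed screw lid, 55 mm across (56 over the ribs), 20 high, 65 g, on the jar. Origin: centre of its open underside, 62 mm above the jar's underside when closed; flat top 82 mm above it. Anticlockwise from above loosens it; it is tight, 0.3 to 0.5 N m. Pulled up while threaded it takes the jar along, so the closed jar can be carried by the lid.
- lid_lug (a point): One of three equal lugs inside the lid's lower edge, on the lid's x axis, 23.5 mm from its centre. Polar angle in the jar's frame: -97 to -73 degrees when closed (a turn of 35 to 65 degrees frees it), free from about -36, meets the next ledge at about 0. On the way the lid climbs 1 to 2 mm; then the resistance falls away and it lifts straight up.
- holder: Fixed bench holder: steel-blue round puck 100 mm across on a 116 mm square steel plate with 4 screws. Origin: centre of its underside on the bench, z up. Puck top 44 mm high; in it, centred, a six-sided pocket 59 mm across flats, 3 mm chamfer, floor 14 mm above the bench; pocket corners along the holder's x axis and every 60 degrees from there.
- bean_cup: Bystander: plastic cup of white beans with a red screw lid, 62 mm across, 74 mm high; origin at its underside.
- petri_dishes: Bystander: two stacked clear petri dishes, 90 mm across, 32 mm high; origin at the underside.
- timer: Bystander: small white bench timer, 66 x 66 x 19 mm; origin at its underside.
- forceps: Bystander: thin forceps lying flat, 128 mm long along its y axis, 15 mm wide, 9 mm high; origin at its underside.
Not all that is in view belongs to the job. What is shaped like the jar but yellow is not meant. Leave any turquoise look-alike of the lid alone.

How it is judged:
On the way, in this order (a step that is already met when the one before it is completed fails the run):
1. the closed jar stands upright on the floor of the holder's pocket (horizontal distance between jar and holder below 0.005 m and z of jar in the frame of holder below 0.017 m and angle between jar's own z axis and vertical below 0.06 rad and z of lid in the frame of jar below 0.066 m), for 0.2 s.
2. the lid has come off its threads, straight up, with the jar down in the holder (horizontal distance between jar and holder below 0.005 m and z of jar in the frame of holder below 0.017 m and angle between jar's own z axis and vertical below 0.06 rad and z of lid in the frame of jar above 0.072 m and horizontal distance between lid and jar below 0.012 m), for 0.1 s.
At the end, for the whole second after the job is handed in: Jar upright on the pocket floor (5 mm off centre, 2.5 mm up, 0.06 rad at most); lid held by the fingers, still, level to 0.14 rad, clear of the jar, underside 4 to 35 mm above the rim, centred to 12 mm, turned at most about 100 degrees past where the threads let go (horizontal distance between jar and holder below 0.005 m and z of jar in the frame of holder below 0.017 m and angle between jar's own z axis and vertical below 0.06 rad and z of lid in the frame of jar between 0.08 and 0.111 m and horizontal distance between lid and jar below 0.012 m and angle between lid's own z axis and vertical below 0.14 rad and x of lid_lug in the frame of jar above 0.01 m and contact force between the fingers and lid above 2 N and contact force between lid and jar below 0.1 N and linear speed of lid below 0.02 m/s); the arm keeps its last pose, push and grip.
It fails at once if the lid comes off while the jar is not down in the holder (z of lid in the frame of jar above 0.07 m and (horizontal distance between jar and holder above 0.01 m or z of jar in the frame of holder above 0.022 m)).
It fails at once if the jar is tipped (angle between jar's own z axis and vertical above 0.6 rad).
It fails at once if a bystander is pushed away (distance of any of bean_cup, petri_dishes, timer, forceps from where it was at the start of the episode above 0.03 m).
It also fails if it takes over 48 s, if anything falls off the work surface, if the arm or the gripper's body presses on something with over 40 N, if the wrist force passes 120 N, or if a joint passes its speed limit or range.

## Working session

There is one attempt and no reset: what is moved stays moved. The work goes in short steps, Python scripts to look and compute and a tool call to move; the robot and the scene stay as the last step left them, time stands still between calls to the robot, and variables do not carry over. Pictures are saved under pics/ and viewed, and the job is handed in when it is done.

Besides the shell and the picture viewer there is one more tool, called after ">>>" by a JSON object that holds its "fn" and its "kwargs". apply_moves: Moves the arm, as the interface text tells. Its arguments: {"type":"object","properties":{"moves":{"type":"array"}},"required":["moves"]}

```bash
ls; mkdir -p pics; python3 - <<'E'
from bench import robot, optics, job
import cv2
for n in ["scene","top"]:
    cv2.imwrite(f"pics/{n}0.png",optics.snapshot(n)[:,:,::-1])
o=robot.get_obs(); print(o)
for n in ["scene","top","wrist"]: print(optics.get_calibration(n))
E
```

```text
pics
{'time': 0.1, 'joint_positions': array([-1.40907289e+00,  8.78594303e-02,  1.37209256e+00, -2.02036171e-05,
        1.68360576e+00, -1.03090230e-01]), 'qvel': array([-0.00059447, -0.00231395, -0.0039975 ,  0.00016411,  0.00104946,
       -0.00033395]), 'joint_torque': array([ 2.03300769e-03, -3.41252840e+01, -3.03300834e+01,  7.20197009e-02,
        3.04408895e-02, -9.76221872e-05]), 'tool_pos': array([ 0.14386935, -0.53036339,  0.2184384 ]), 'ee_rot': array([-3.13963592e+00, -1.82250358e-04,  2.64811238e-01]), 'wrist_force': array([ 0.2348334 ,  0.39739242, -1.06148165]), 'wrist_torque': array([-0.01551723,  0.00175596, -0.04559924]), 'width': 0.09371077033554706}
{'fx': 480.04859154610494, 'fy': 480.04859154610494, 'cx': 320.22217137716285, 'cy': 195.12204485358237, 'k1': 0.011473274492272572, 'rvec': array([ 2.31993994, -0.22290064,  0.08553259]), 'tvec': array([-0.48487032,  0.31099796,  0.90475259])}
{'fx': 464.4932198387821, 'fy': 464.4932198387821, 'cx': 313.63850887305085, 'cy': 203.14133191925228, 'k1': -0.1151360766566107, 'rvec': array([ 2.16890187, -2.18827568,  0.08004488]), 'tvec': array([0.30475545, 0.56205433, 1.17579415])}
{'fx': 279.78073887878907, 'fy': 279.78073887878907, 'cx': 319.2337533807701, 'cy': 198.9953495210694, 'k1': -0.0002534072874468221, 'rvec': array([-2.32572694,  1.77974571,  0.23331856]), 'tvec': array([-0.54849887, -0.02595297,  0.39058803])}
```

View pics/scene0.png

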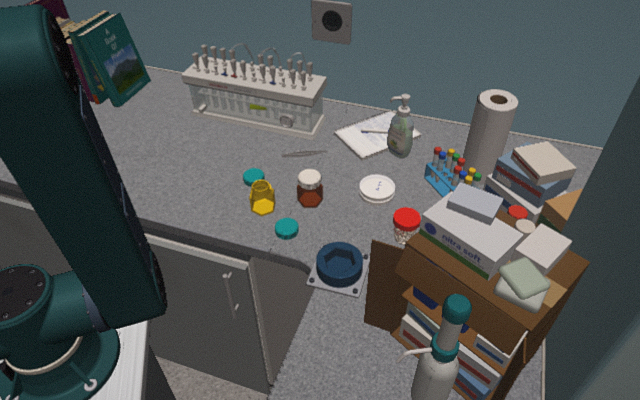

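View pics/top0.png

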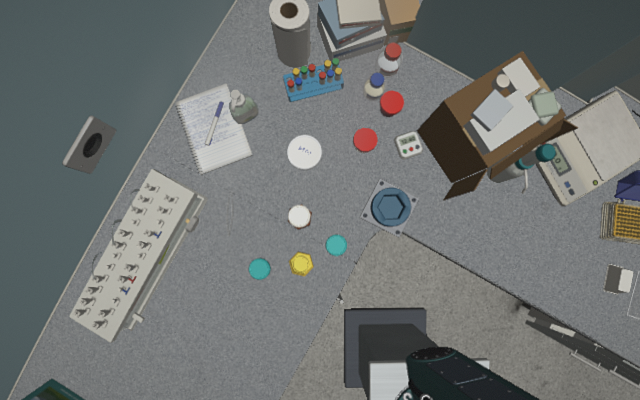

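```bash
cat > h.py <<'E'
import numpy as np, cv2
def world2pix(c,P):
    R,_=cv2.Rodrigues(c['rvec']); p=(R@np.atleast_2d(P).T).T+c['tvec']
    s=p[:,:2]/p[:,2:]; s=s*(1+c['k1']*(s**2).sum(1,keepdims=True))
    return s*[c['fx'],c['fy']]+[c['cx'],c['cy']]
def pix2plane(c,uv,z):
    d=(np.atleast_2d(uv).astype(float)-[c['cx'],c['cy']])/[c['fx'],c['fy']]
    s=d.copy()
    for _ in range(20): s=d/(1+c['k1']*(s**2).sum(1,keepdims=True))
    R,_=cv2.Rodrigues(c['rvec']); o=-R.T@c['tvec']
    r=(R.T@np.c_[s,np.ones(len(s))].T).T
    return o+r*((z-o[2])/r[:,2:])
E
python3 - <<'E'
import cv2,numpy as np
from h import *
from bench import optics
t=cv2.imread("pics/top0.png"); s=cv2.imread("pics/scene0.png")
def crop(im,x,y,w,h,k): return cv2.resize(im[y:y+h,x:x+w],None,fx=k,fy=k,interpolation=cv2.INTER_CUBIC)
cv2.imwrite("pics/c1.png",np.vstack([np.hstack([crop(t,275,192,50,50,8),crop(t,355,175,70,70,400/70)[:400,:400]])]))
cv2.imwrite("pics/c2.png",np.hstack([crop(s,285,160,50,50,8),crop(s,300,230,75,75,400/75)[:400,:400]]))
c=optics.get_calibration("top")
print(pix2plane(c,[[299.5,216]],.082),pix2plane(c,[[391,207]],.044))
E
```

```text
[[0.52880932 0.33434803 0.082     ]] [[0.55146349 0.10325248 0.044     ]]
```

View pics/c1.png

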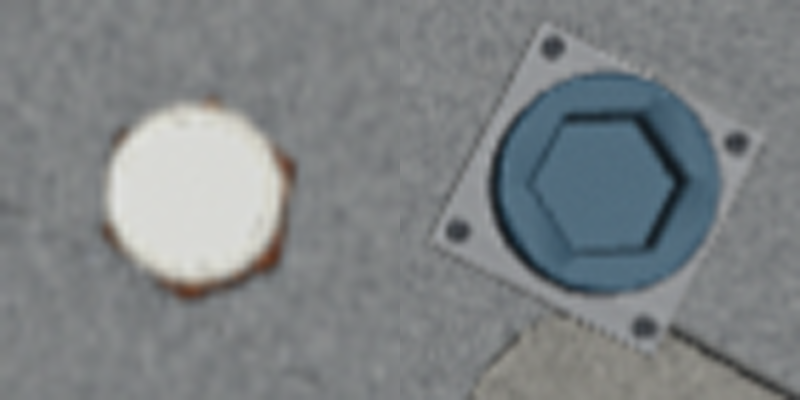

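View pics/c2.png

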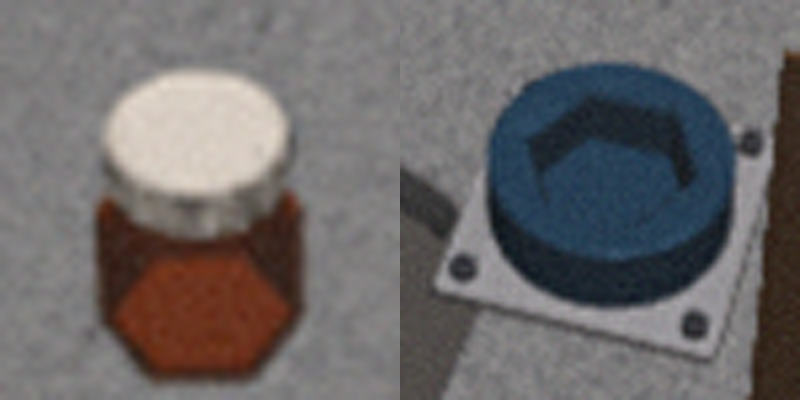

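```bash
python3 - <<'E'
import cv2,numpy as np
from h import *
from bench import optics
t=cv2.imread("pics/top0.png"); s=cv2.imread("pics/scene0.png")
def crop(im,x,y,w,h,k): return cv2.resize(im[y:y+h,x:x+w],None,fx=k,fy=k,interpolation=cv2.INTER_CUBIC)
cv2.imwrite("pics/c3.png",crop(t,340,30,300,200,2.6))
c=optics.get_calibration("top");C=optics.get_calibration("scene")
for z in (0,.1,.2,.3):
  print(z,pix2plane(c,[[445,197],[420,130],[482,175],[545,152]],z)[:,:2].round(3).tolist(), pix2plane(C,[[366,318],[375,242],[397,265],[457,300]],z)[:,:2].round(3).tolist())
def circ(X,Y,z,r,n=40):
  a=np.linspace(0,2*np.pi,n);return np.c_[X+r*np.cos(a),Y+r*np.sin(a),a*0+z]
E
```

```text
0 [[0.58, -0.049], [0.761, 0.013], [0.638, -0.152], [0.701, -0.334]] [[0.583, -0.021], [0.655, 0.17], [0.685, 0.096], [0.779, -0.016]]
0.1 [[0.571, -0.021], [0.737, 0.036], [0.624, -0.116], [0.682, -0.282]] [[0.562, -0.081], [0.625, 0.087], [0.651, 0.022], [0.734, -0.076]]
0.2 [[0.562, 0.007], [0.713, 0.059], [0.611, -0.079], [0.663, -0.231]] [[0.54, -0.141], [0.595, 0.005], [0.617, -0.052], [0.689, -0.137]]
0.3 [[0.553, 0.035], [0.689, 0.082], [0.597, -0.042], [0.644, -0.179]] [[0.518, -0.201], [0.564, -0.078], [0.583, -0.126], [0.644, -0.197]]
```

View pics/c3.png

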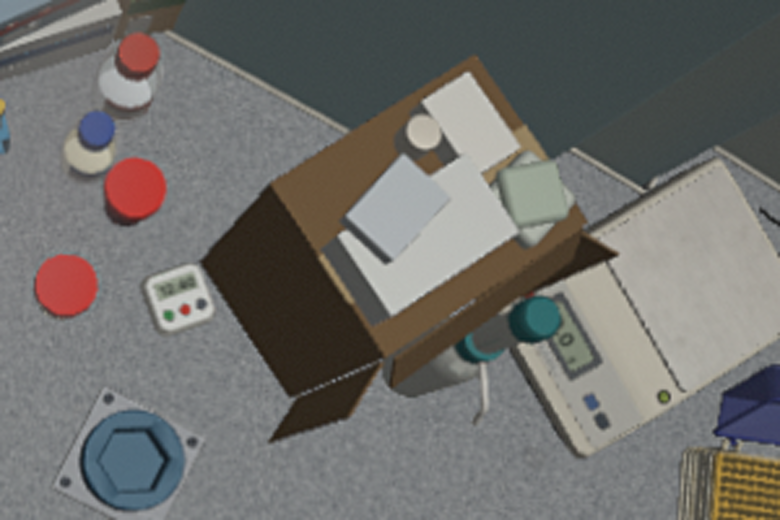

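```bash
cat > m.py <<'E'
import cv2,numpy as np
from h import *
from bench import optics
c=optics.get_calibration("top");C=optics.get_calibration("scene")
if __name__=="__main__":
  print("lid",pix2plane(c,[[299.4,216.1]],.082),pix2plane(C,[[309.75,176.6]],.082))
  print("puck",pix2plane(c,[[391.2,207.0]],.044),pix2plane(C,[[339.75,260.6]],.044))
  q=np.array([[545,22],[765,130],[652,352],[432,240]]);q=(q-[400,0])/5.714+[355,175]
  p=pix2plane(c,q,.006)[:,:2];print("plate",p,p.mean(0)); d=np.diff(np.r_[p,p[:1]],axis=0);print(np.degrees(np.arctan2(d[:,1],d[:,0])),np.hypot(*d.T))
  q=np.array([[565,117],[640,115],[688,180],[648,250],[575,253],[528,185]]);q=(q-[400,0])/5.714+[355,175]
  p=pix2plane(c,q,.042)[:,:2];print("hexpocket",p.mean(0)); d=p-p.mean(0);print(np.degrees(np.arctan2(d[:,1],d[:,0]))%60,np.hypot(*d.T))
  q=np.array([[215,102],[120,133],[292,165],[106,232],[272,265],[190,295]])/8+[275,192]
  p=pix2plane(c,q,.050)[:,:2];print("jar",p.mean(0)); d=p-p.mean(0);print(np.degrees(np.arctan2(d[:,1],d[:,0]))%60,np.hypot(*d.T))
E
python3 m.py
```

```text
lid [[0.5285663  0.33459462 0.082     ]] [[0.53206544 0.33314285 0.082     ]]
puck [[0.55145869 0.10274173 0.044     ]] [[0.5546978  0.09782475 0.044     ]]
plate [[0.62865323 0.12352307]
 [0.57779454 0.02267311]
 [0.47638334 0.07737073]
 [0.52863364 0.17741999]] [0.55286619 0.10024672]
[-116.76183446  151.65914614   62.42437979  -28.31861196] [0.11294831 0.11522179 0.11287138 0.11361689]
hexpocket [0.55141603 0.10216624]
[31.64907362 33.27742134 31.75798951 30.35915575 33.93020789 30.7234686 ] [0.03498948 0.0340282  0.03619287 0.03467618 0.03442236 0.0355192 ]
jar [0.52837529 0.33451815]
[50.30421132 49.89310849 49.40112687 49.26706049 47.18016667 54.20986319] [0.03087717 0.03245494 0.03107956 0.03113005 0.03103889 0.03045444]
```

```bash
cat >> h.py <<'E'
import json
def wp(cmd,tgts):
    """cmd=[x,y,z,yaw]; targets likewise -> tool-frame rows"""
    y=cmd[3]; R=np.array([[np.cos(y),np.sin(y),0],[np.sin(y),-np.cos(y),0],[0,0,-1]])
    for t in tgts:
        print([[round(float(v),2) for v in R.T@(np.array(t[:3])-cmd[:3])*100],[0,0,round(float(y-t[3]),3)]])
E
python3 -c "
from h import *
wp([.144,-.531,.22,.265],[[.22,-.36,.32,.45],[.30,-.19,.33,.6]])"
```

```text
[[11.81, -14.51, -10.0], [0, 0, -0.185]]
[[23.99, -28.82, -11.0], [0, 0, -0.335]]
```

>>> {"fn": "apply_moves", "kwargs": {"moves": [[[2.4,-2.9,-2],[0,0,-0.04],1],[[4.8,-5.8,-4],[0,0,-0.08],1],[[7.2,-8.7,-6],[0,0,-0.12],1],[[9.6,-11.6,-8],[0,0,-0.15],1],[[12,-14.5,-10],[0,0,-0.19],1],[[14.4,-17.4,-10.5],[0,0,-0.22],1],[[16.8,-20.2,-11],[0,0,-0.25],1],[[19.2,-23.1,-11],[0,0,-0.28],1],[[21.6,-26,-11],[0,0,-0.31],1],[[24,-29,-11],[0,0,-0.33],1]]}}

```text
time: 0.93
tool_pos: [0.2998, -0.1864, 0.3293]
ee_rot: [3.141, -0.0, 0.595]
wrist_force: [0.8, 0.4, -0.7]
width: 0.0943
```

```bash
python3 -c "
from h import *
wp([.2997,-.1882,.33,.595],[[.36,.0,.33,.8],[.45,.16,.33,1.0]])
from bench import optics
c=optics.get_calibration('wrist');R,_=cv2.Rodrigues(c['rvec']);print(-R.T@c['tvec'],R)"
```

```text
[[15.54, -12.21, 0.0], [0, 0, -0.205]]
[[31.96, -20.41, 0.0], [0, 0, -0.405]]
[ 0.36118844 -0.14420605  0.49409561] [[ 5.60220562e-01 -8.28343410e-01  3.42553413e-04]
 [-8.00897911e-01 -5.41553115e-01  2.55504911e-01]
 [-2.11460298e-01 -1.43413455e-01 -9.66807697e-01]]
```

>>> {"fn": "apply_moves", "kwargs": {"moves": [[[3,-2.6,0],[0,0,-0.04],1],[[6,-5.2,0],[0,0,-0.08],1],[[9,-7.6,0],[0,0,-0.12],1],[[12,-10,0],[0,0,-0.16],1],[[15.5,-12.2,0],[0,0,-0.2],1],[[18.8,-13.9,0],[0,0,-0.24],1],[[22.1,-15.5,0],[0,0,-0.28],1],[[25.4,-17.1,0],[0,0,-0.32],1],[[28.7,-18.8,0],[0,0,-0.36],1],[[32,-20.4,0],[0,0,-0.405],1]]}}

```text
time: 1.77
tool_pos: [0.4506, 0.1622, 0.329]
ee_rot: [-3.141, 0.001, 1.003]
wrist_force: [0.5, 0.4, 0.1]
width: 0.094
```

```bash
cat > snap.py <<'E'
import sys,cv2,pickle
from bench import robot,optics
n=sys.argv[1]; o=robot.get_obs(); c=optics.get_calibration("wrist"); im=optics.snapshot("wrist")
cv2.imwrite(f"pics/{n}.png",im[:,:,::-1]); pickle.dump((o,c),open(f"pics/{n}.pkl","wb"))
print(o['time'],o['tool_pos'],o['ee_rot'])
E
python3 snap.py w1
```

```text
1.7667 [0.45059611 0.16220194 0.32895582] [-3.14125877e+00  6.66420097e-04  1.00278514e+00]
```

View pics/w1.png

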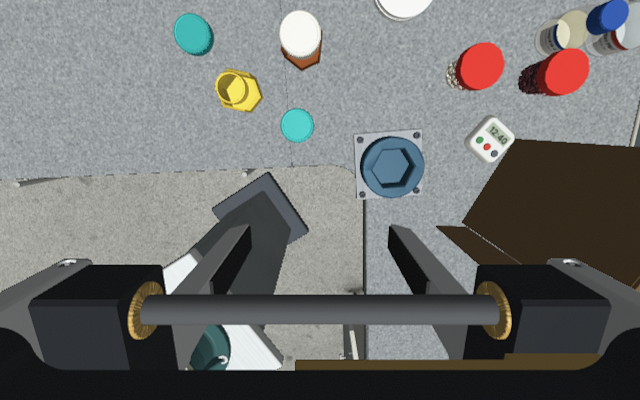

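```bash
python3 -c "
import cv2,numpy as np
t=cv2.imread('pics/w1.png')
def crop(im,x,y,w,h,k): return cv2.resize(im[y:y+h,x:x+w],None,fx=k,fy=k,interpolation=cv2.INTER_CUBIC)
cv2.imwrite('pics/c4.png',np.hstack([crop(t,265,0,80,80,5),crop(t,350,125,80,80,5)]))"
```

```text
(no output)
```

View pics/c4.png

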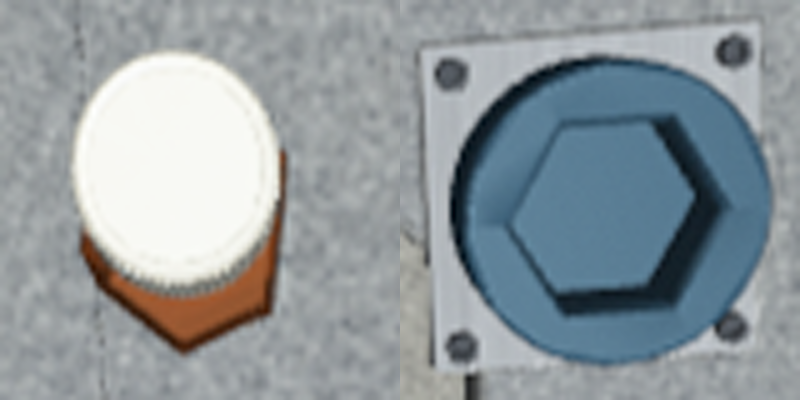

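```bash
cat > ov.py <<'E'
import cv2,numpy as np,pickle
from h import *
def circ(X,Y,z,r,n=60,a0=0):
  a=np.linspace(0,2*np.pi,n+1)+a0;return np.c_[X+r*np.cos(a),Y+r*np.sin(a),a*0+z]
def jar(x,y,a): return [(circ(x,y,.082,.0275),(0,200,0)),(circ(x,y,.05,.03235,6,a),(255,0,0)),(circ(x,y,0,.03235,6,a),(255,0,255))]
def holder(x,y,a):
  s=.116/2*2**.5
  return [(circ(x,y,.044,.05),(0,200,0)),(circ(x,y,.006,s,4,a+np.pi/4),(255,0,0)),(circ(x,y,.014,.059/3**.5,6,a),(0,255,255)),(circ(x,y,.041,.059/3**.5,6,a),(0,0,255))]
def overlay(im,c,shapes,win,k):
  x,y,w,h=win; o=cv2.resize(im[y:y+h,x:x+w],None,fx=k,fy=k,interpolation=cv2.INTER_CUBIC)
  for P,col in shapes:
    p=(world2pix(c,P)+.5-[x,y])*k
    cv2.polylines(o,[np.round(p).astype(int).reshape(-1,1,2)],False,col,1)
  return o
E
python3 - <<'E'
from ov import *
from bench import optics
w=cv2.imread('pics/w1.png');c=pickle.load(open('pics/w1.pkl','rb'))[1]
print(pix2plane(c,[[300.4,33.2]],.082),pix2plane(c,[[350+220/5,125+209/5]],.044))
q=np.array([[420,48],[757,20],[435,370]]);q=(q-[400,0])/5+[350,125];p=pix2plane(c,q,.006);print(p)
J=jar(.5285,.3345,np.radians(50));H=holder(.552,.1015,np.radians(31.9))
cv2.imwrite('pics/o1.png',np.hstack([overlay(w,c,J,(265,0,80,80),5),overlay(w,c,H,(350,125,80,80),5)]))
E
```

```text
[[0.532377   0.33699878 0.082     ]] [[0.55688726 0.10534684 0.044     ]]
[[0.53161924 0.18012522 0.006     ]
 [0.63237975 0.12669715 0.006     ]
 [0.47824079 0.07985891 0.006     ]]
```

View pics/o1.png

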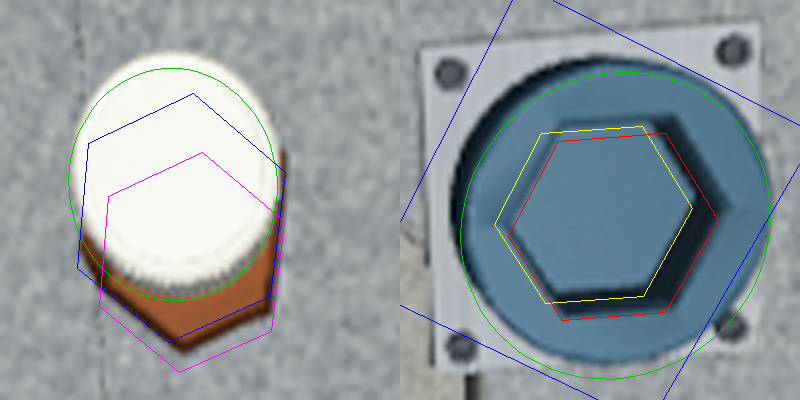

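```bash
python3 -c "
from h import *
wp([.4504,.1615,.33,1.0],[[.531,.335,.22,1.22]])"
```

```text
[[18.95, -2.59, 11.0], [0, 0, -0.22]]
```

>>> {"fn": "apply_moves", "kwargs": {"moves": [[[3,-0.4,0],[0,0,-0.04],1],[[6,-0.8,1],[0,0,-0.08],1],[[9,-1.2,3],[0,0,-0.12],1],[[12,-1.6,5],[0,0,-0.16],1],[[15,-2,7],[0,0,-0.2],1],[[18,-2.5,9.5],[0,0,-0.22],1],[[19,-2.6,11],[0,0,-0.22],1],[[19,-2.6,11],[0,0,-0.22],1],[[19,-2.6,11],[0,0,-0.22],1],[[19,-2.6,11],[0,0,-0.22],1]]}}

```text
time: 2.65
tool_pos: [0.5315, 0.333, 0.2212]
ee_rot: [3.14, -0.001, 1.219]
wrist_force: [-0.6, 1.5, 0.4]
width: 0.0942
```

```bash
python3 snap.py w2
```

```text
2.65 [0.53149022 0.33300164 0.22119217] [ 3.13991589e+00 -7.75236326e-04  1.21853131e+00]
```

View pics/w2.png

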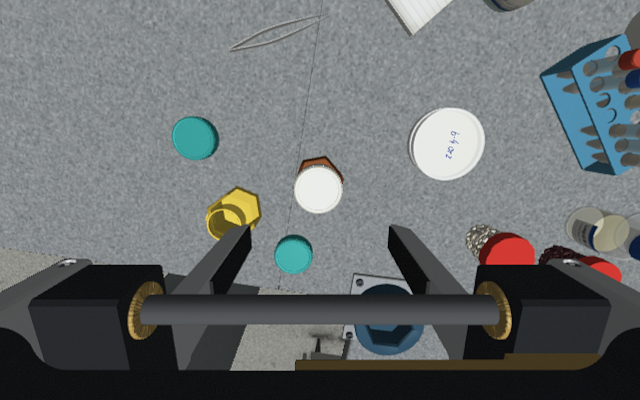

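```bash
python3 - <<'E'
from ov import *
w=cv2.imread('pics/w2.png');o,c=pickle.load(open('pics/w2.pkl','rb'))
t=o['tool_pos']
print(world2pix(c,[[t[0],t[1],z] for z in (.082,.22)]))
J=jar(.531,.335,np.radians(50))
J.append((np.array([[t[0],t[1],z] for z in (.082,.2)]),(0,0,255)))
cv2.imwrite('pics/o2.png',overlay(w,c,J,(280,140,80,80),7))
E
```

```text
[[319.23878101 194.19074076]
 [319.56558483 245.42866857]]
```

View pics/o2.png

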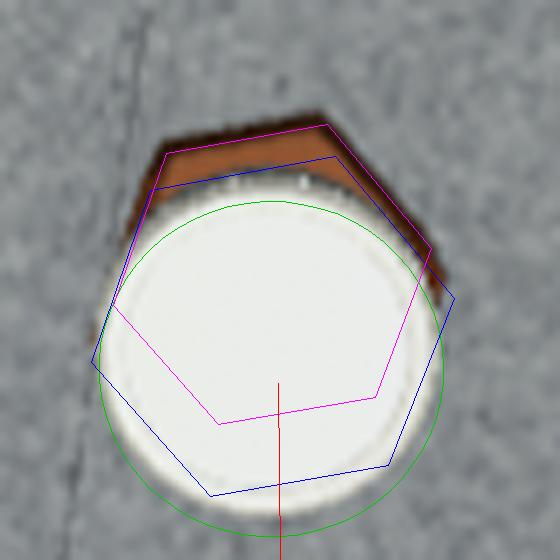

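```bash
python3 - <<'E'
from ov import *
from scipy.optimize import least_squares
w=cv2.imread('pics/w2.png');o,c=pickle.load(open('pics/w2.pkl','rb'))
t=o['tool_pos']; p=pix2plane(c,[[318.4,189.5],[318.7,189.4]],.082); print(p,t)
y=1.22;R=np.array([[np.cos(y),np.sin(y),0],[np.sin(y),-np.cos(y),0],[0,0,-1]])
print("in tool mm",(p-t)@R*1000)
J=jar(p[0,0],p[0,1],np.radians(50))
cv2.imwrite('pics/o2.png',overlay(w,c,J,(280,140,80,80),7))
E
```

```text
[[0.53247245 0.33837185 0.082     ]
 [0.53282545 0.33836336 0.082     ]] [0.53149022 0.33300164 0.22119217]
in tool mm [[  5.38070216  -0.92303114 139.19216726]
 [  5.49404018  -0.5886124  139.19216726]]
```

View pics/o2.png

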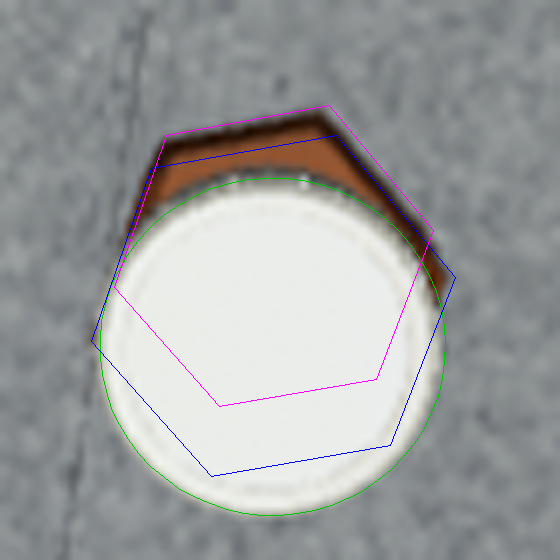

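>>> {"fn": "apply_moves", "kwargs": {"moves": [[[0.2,0,2],[0,0,0],1],[[0.2,-0.05,5],[0,0,0],1],[[0.2,-0.05,8],[0,0,0],1],[[0.2,-0.05,10],[0,0,0],1],[[0.2,-0.05,11],[0,0,0],1],[[0.2,-0.05,11],[0,0,0],1],[[0.2,-0.05,11],[0,0,0],1],[[0.2,-0.05,11],[0,0,0],1],[[0.2,-0.05,11],[0,0,0],1],[[0.2,-0.05,11],[0,0,0],1]]}}

```text
time: 3.53
tool_pos: [0.5325, 0.3365, 0.1117]
ee_rot: [3.139, -0.003, 1.22]
wrist_force: [-1.1, -0.3, 1.3]
width: 0.0941
```

```bash
python3 snap.py w3; python3 -c "
from bench import optics;import cv2
im=optics.snapshot('scene')[:,:,::-1];cv2.imwrite('pics/s3.png',cv2.resize(im[100:260,220:420],None,fx=4,fy=4,interpolation=2)[:600])
im=cv2.imread('pics/w3.png');cv2.imwrite('pics/w3c.png',cv2.resize(im[130:330,200:440],None,fx=3,fy=3,interpolation=2)[:600])"
```

```text
3.5333 [0.53248433 0.33653812 0.11168211] [ 3.13898018e+00 -2.69890346e-03  1.21970056e+00]
```

View pics/w3c.png

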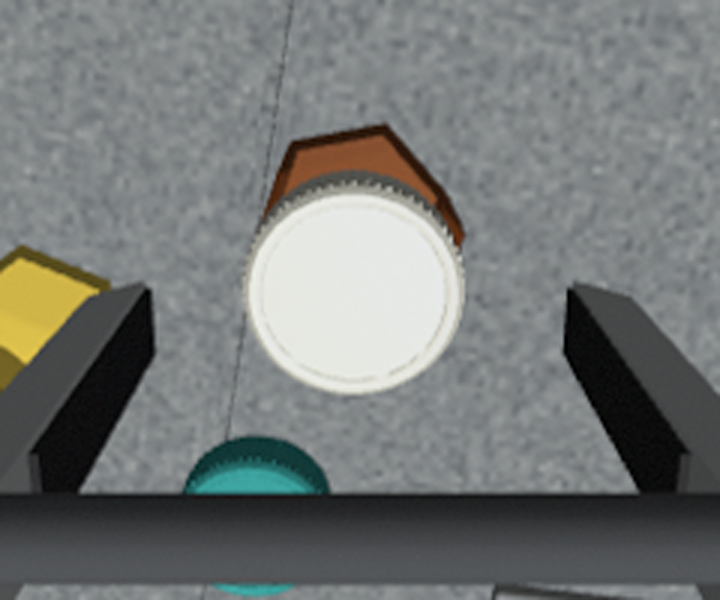

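View pics/s3.png

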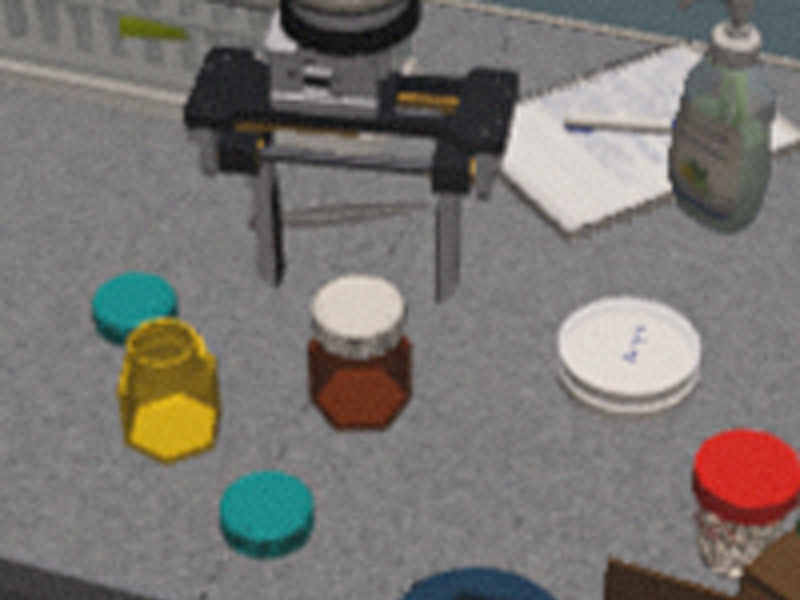

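```bash
python3 - <<'E'
from ov import *
o,c=pickle.load(open('pics/w3.pkl','rb'))
t=o['tool_pos']
y=1.22;R=np.array([[np.cos(y),np.sin(y),0],[np.sin(y),-np.cos(y),0],[0,0,-1]])
for hw in (-.047,.047):
  print(world2pix(c,[t+R@[dx,hw,.014] for dx in (-.008,0,.008)]).round(1).tolist())
print(world2pix(c,[[t[0],t[1],.082]]))
p=pix2plane(c,[[200+355/3-.3,130+293/3-.3]],.082);print(p,(p-t)@R*1000)
E
```

```text
[[251.7, 248.6], [251.0, 237.8], [250.2, 226.8]]
[[387.3, 248.3], [388.0, 237.6], [388.7, 226.6]]
[[319.44917673 229.51343276]]
[[0.53208368 0.33848368 0.082     ]] [[ 1.68939747 -1.04483269 29.68210821]]
```

>>> {"fn": "apply_moves", "kwargs": {"moves": [[[0.1,-0.1,1],[0,0,0],1],[[0.1,-0.1,2],[0,0,0],1],[[0.1,-0.1,3],[0,0,0],1],[[0.1,-0.1,4],[0,0,0],1],[[0.1,-0.1,4.2],[0,0,0],1],[[0.1,-0.1,4.2],[0,0,0],1],[[0.1,-0.1,4.2],[0,0,0],0],[[0.1,-0.1,4.2],[0,0,0],0],[[0.1,-0.1,4.2],[0,0,0],0],[[0.1,-0.1,4.2],[0,0,0],0]]}}

```text
time: 4.47
tool_pos: [0.5313, 0.3376, 0.0682]
ee_rot: [3.141, -0.001, 1.22]
wrist_force: [0.2, -0.5, -0.4]
width: 0.0711
```

>>> {"fn": "apply_moves", "kwargs": {"moves": [[[0,0,0],[0,0,0],0],[[0,0,0],[0,0,0],0],[[0,0,0],[0,0,0],0],[[0,0,0],[0,0,0],0],[[0,0,0],[0,0,0],0],[[0,0,0],[0,0,0],0],[[0,0,0],[0,0,0],0],[[0,0,0],[0,0,0],0],[[0,0,0],[0,0,0],0],[[0,0,0],[0,0,0],0]]}}

```text
time: 5.3
tool_pos: [0.5312, 0.3374, 0.0677]
ee_rot: [3.141, -0.0, 1.22]
wrist_force: [1.5, -0.7, 1.6]
width: 0.0544
```

```bash
python3 snap.py w4; python3 -c "
from bench import optics;import cv2
im=optics.snapshot('scene')[:,:,::-1];cv2.imwrite('pics/s4.png',cv2.resize(im[120:220,250:370],None,fx=6,fy=6,interpolation=2)[:600])
im=cv2.imread('pics/w4.png');cv2.imwrite('pics/w4c.png',cv2.resize(im[130:330,200:440],None,fx=3,fy=3,interpolation=2)[:600])"
```

```text
5.3 [0.53115789 0.33735404 0.06772126] [ 3.14087352e+00 -2.77449538e-04  1.21975127e+00]
```

View pics/w4c.png

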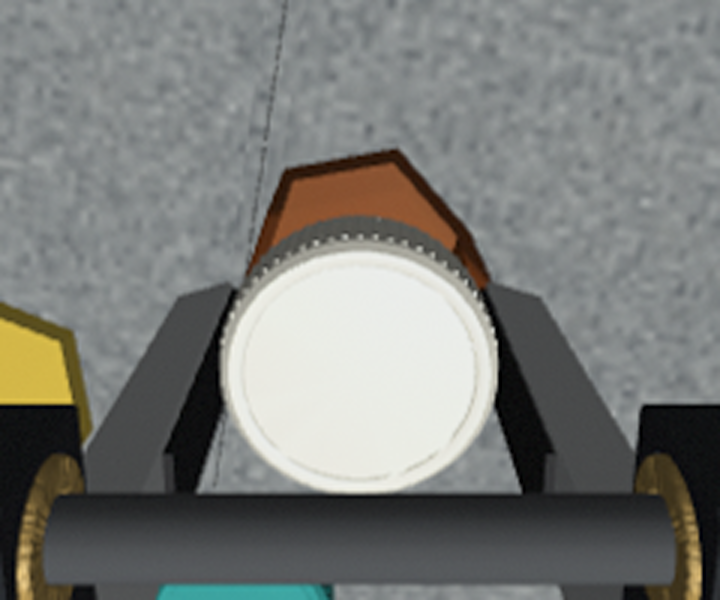

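View pics/s4.png

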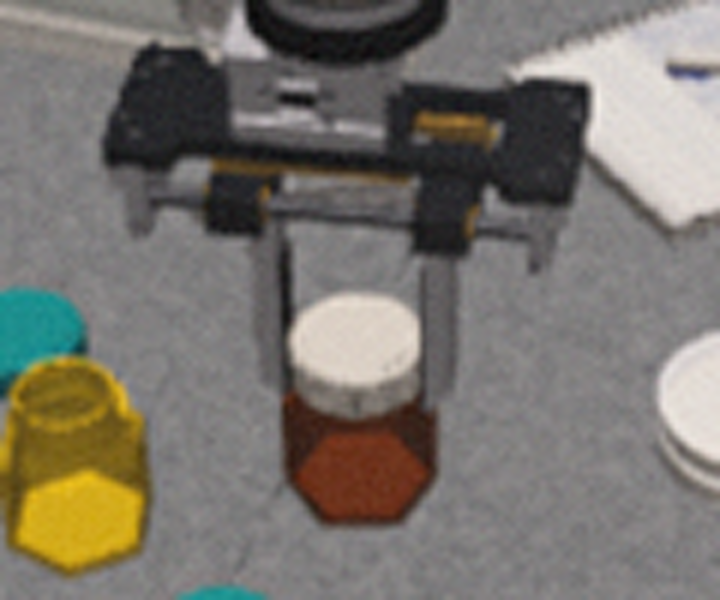

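```bash
python3 - <<'E'
from ov import *
o,c=pickle.load(open('pics/w4.pkl','rb'));w=cv2.imread('pics/w4.png')
t=o['tool_pos']
y=1.22;R=np.array([[np.cos(y),np.sin(y),0],[np.sin(y),-np.cos(y),0],[0,0,-1]])
p=pix2plane(c,[[200+360/3-.3,130+371/3-.3]],.082);print(p,(p-t)@R*1000)
for n,a in (('a',50),('b',47)):
  cv2.imwrite(f'pics/o4{n}.png',overlay(w,c,jar(p[0,0],p[0,1],np.radians(a)),(260,160,120,140),5))
cv2.imwrite('pics/o4.png',np.hstack([cv2.imread('pics/o4a.png')[:500,:600:],][:1]))
E
```

```text
[[0.53187255 0.33913918 0.082     ]] [[  1.92201958   0.05768061 -14.2787413 ]]
```

View pics/o4.png

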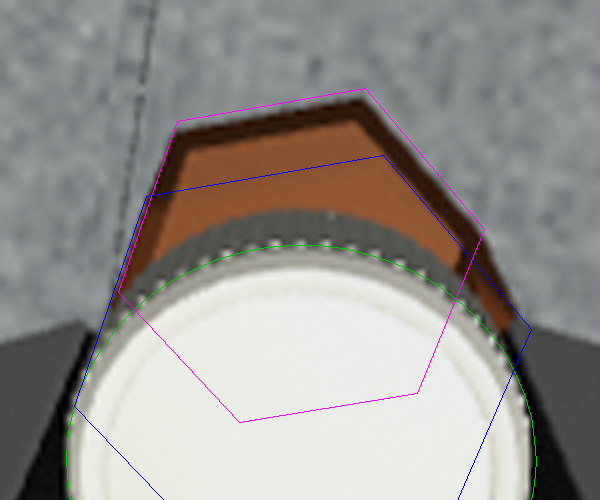

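```bash
python3 -c "
from h import *
wp([.5312,.3374,.068,1.22],[[.5312,.3374,.11,1.22],[.452,.121,.20,.904]])"
```

```text
[[0.0, 0.0, -4.2], [0, 0, 0.0]]
[[-23.04, -0.0, -13.2], [0, 0, 0.316]]
```

>>> {"fn": "apply_moves", "kwargs": {"moves": [[[0,0,-0.5],[0,0,0],0],[[0,0,-1.5],[0,0,0],0],[[0,0,-3],[0,0,0],0],[[0,0,-5],[0,0,0],0],[[0,0,-7.5],[0,0,0],0],[[-1,0,-10],[0,0,0.02],0],[[-3,0,-12],[0,0,0.06],0],[[-5.5,0,-13.2],[0,0,0.1],0],[[-8,0,-13.2],[0,0,0.14],0],[[-10.5,0,-13.2],[0,0,0.18],0]]}}

```text
time: 6.23
tool_pos: [0.4942, 0.2383, 0.2009]
ee_rot: [3.141, -0.001, 1.039]
wrist_force: [-1.0, 0.0, -3.3]
width: 0.0549
```

```bash
python3 -c "
from h import *
a=1.22
cmd=[.5312-.105*np.cos(a),.3374-.105*np.sin(a),.20,1.04]
print(cmd)
wp(cmd,[[.452,.121,.20,.904]])
from bench import robot;print(robot.get_obs()['wrist_force'],robot.get_obs()['width'])"
```

```text
[np.float64(0.4951171966368151), np.float64(0.23879456758649786), 0.2, 1.04]
[[-12.34, 2.24, 0.0], [0, 0, 0.136]]
[-1.0168457   0.00827351 -3.27432165] 0.054892592597887764
```

>>> {"fn": "apply_moves", "kwargs": {"moves": [[[-2,0.4,0],[0,0,0.03],0],[[-4.5,0.8,0],[0,0,0.06],0],[[-7,1.3,0],[0,0,0.09],0],[[-9.5,1.7,0],[0,0,0.12],0],[[-11.5,2.1,0],[0,0,0.136],0],[[-12.3,2.2,0],[0,0,0.136],0],[[-12.3,2.2,0],[0,0,0.136],0],[[-12.3,2.2,0],[0,0,0.136],0],[[-12.3,2.2,0],[0,0,0.136],0],[[-12.3,2.2,0],[0,0,0.136],0]]}}

```text
time: 7.07
tool_pos: [0.4517, 0.1226, 0.1993]
ee_rot: [-3.141, -0.0, 0.905]
wrist_force: [-0.8, -0.3, -1.3]
width: 0.0545
```

```bash
python3 snap.py w5; python3 - <<'E'
from ov import *
o,c=pickle.load(open('pics/w5.pkl','rb'));w=cv2.imread('pics/w5.png')
pc=world2pix(c,[[.553,.103,.044]])[0].astype(int);print(pc)
E
```

```text
7.0667 [0.45165788 0.12259105 0.19933987] [-3.14109426e+00 -1.59623049e-04  9.05350102e-01]
[400 150]
```

View pics/w5.png

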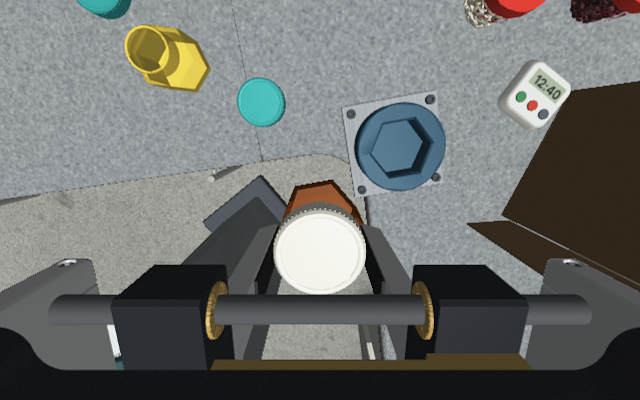

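```bash
python3 - <<'E'
from ov import *
o,c=pickle.load(open('pics/w5.pkl','rb'));w=cv2.imread('pics/w5.png')
H=holder(.5545,.1045,np.radians(-28.1))
a=overlay(w,c,H,(340,90,110,110),5)
t=o['tool_pos']; y=.905
jc=t+np.array([np.cos(y),np.sin(y),0])*.0015
J=jar(jc[0],jc[1],np.radians(31.9)); dz=t[2]-.0677
J=[(P+[0,0,dz],k) for P,k in J]
b=overlay(w,c,J,(262,170,120,130),4)
cv2.imwrite('pics/o5a.png',a);cv2.imwrite('pics/o5b.png',b)
E
```

```text
(no output)
```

View pics/o5a.png

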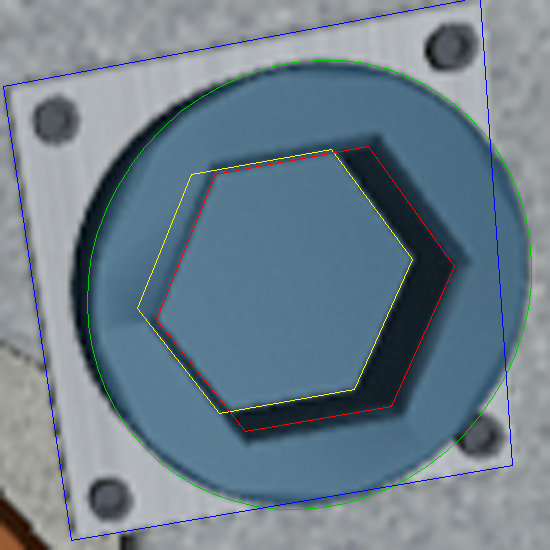

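View pics/o5b.png

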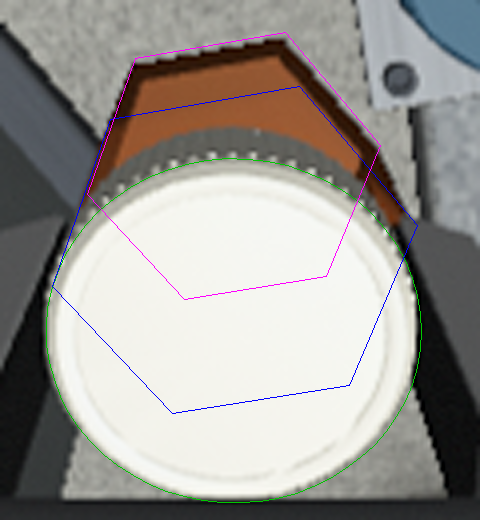

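>>> {"fn": "apply_moves", "kwargs": {"moves": [[[0.8,1.5,0],[0,0,0],0],[[1.9,3.7,0],[0,0,0],0],[[3,5.9,0],[0,0,0],0],[[4,7.8,1],[0,0,0],0],[[4.8,9.2,3],[0,0,0],0],[[4.8,9.2,5],[0,0,0],0],[[4.8,9.2,6.5],[0,0,0],0],[[4.8,9.2,7.5],[0,0,0],0],[[4.8,9.2,7.5],[0,0,0],0],[[4.8,9.2,7.5],[0,0,0],0]]}}

```text
time: 7.95
tool_pos: [0.5532, 0.1028, 0.124]
ee_rot: [-3.141, 0.001, 0.905]
wrist_force: [-0.5, 0.6, -2.0]
width: 0.0547
```

```bash
python3 snap.py w6; python3 - <<'E'
from ov import *
from bench import optics
o,c=pickle.load(open('pics/w6.pkl','rb'));w=cv2.imread('pics/w6.png')
t=o['tool_pos']; y=.905
H=holder(.5545,.1045,np.radians(-28.1))
cv2.imwrite('pics/o6.png',overlay(w,c,H,(240,150,160,130),5))
C=optics.get_calibration('scene');im=np.ascontiguousarray(optics.snapshot('scene')[:,:,::-1])
cv2.imwrite('pics/s6.png',overlay(im,C,[],(290,200,100,100),6))
E
```

```text
7.95 [0.55322633 0.1028374  0.12404803] [-3.14075501e+00  7.54001899e-04  9.04549603e-01]
```

View pics/o6.png

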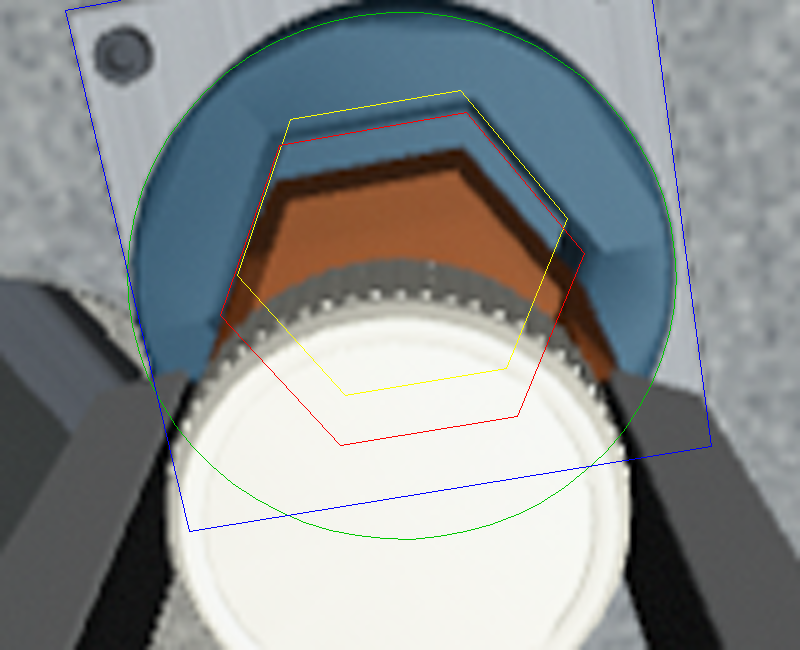

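View pics/s6.png

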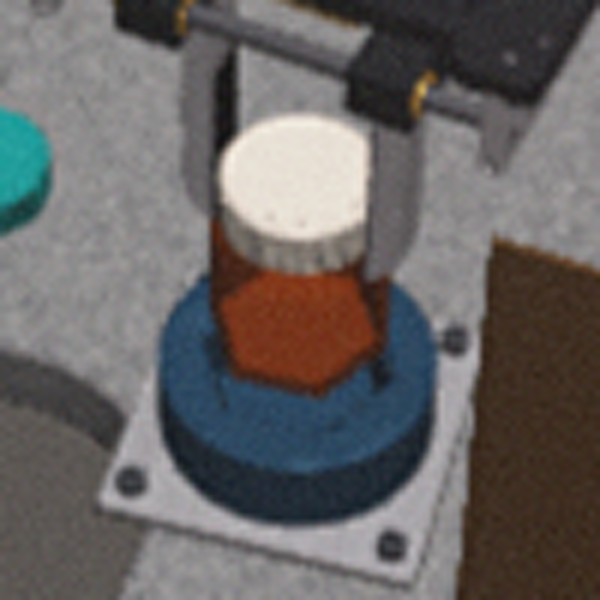

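```bash
python3 - <<'E'
from ov import *
o,c=pickle.load(open('pics/w6.pkl','rb'));w=cv2.imread('pics/w6.png')
t=o['tool_pos']; y=.905
z=t[2]-.0677
k=5;q=np.array([[280,180],[462,150]])/k+[240,150]-.5
print(z,t,pix2plane(c,q,z))
jc=np.array([.5545,.1045]); P=circ(*jc,z,.03235,6,np.radians(31.9)); print((world2pix(c,P)+.5-[240,150])*k)
# corner-wise: model corners minus centre
pw=pix2plane(c,q,z)[:,:2]
for p in pw:
  for r in P[:6,:2]:
    if np.hypot(*(p-r))<.01: print("jar offset vs holder(mm)",(p-r)*1000)
q=np.array([[453,100],[290,130]])/k+[240,150]-.5
E
```

```text
0.056348030368530824 [0.55322633 0.1028374  0.12404803] [[0.55247252 0.13519095 0.05634803]
 [0.57990226 0.12018976 0.05634803]]
[[466.6260418  136.08521354]
 [278.195579   169.13365085]
 [219.13341789 339.6547688 ]
 [339.75811595 470.59211297]
 [517.8852971  441.20608239]
 [585.41189095 277.37870159]
 [466.6260418  136.08521354]]
jar offset vs holder(mm) [-0.95490777 -1.6412668 ]
jar offset vs holder(mm) [-2.06197773 -1.40522353]
```

>>> {"fn": "apply_moves", "kwargs": {"moves": [[[0.05,0,0],[0,0,0],0],[[0.12,0,0],[0,0,0],0],[[0.12,0,0.4],[0,0,0],0],[[0.12,0,0.8],[0,0,0],0],[[0.12,0,1.2],[0,0,0],0],[[0.12,0,1.5],[0,0,0],0],[[0.12,0,1.8],[0,0,0],0],[[0.12,0,2],[0,0,0],0],[[0.12,0,2.2],[0,0,0],0],[[0.12,0,2.4],[0,0,0],0]]}}

```text
time: 8.88
tool_pos: [0.5542, 0.1033, 0.1003]
ee_rot: [3.142, 0.0, 0.904]
wrist_force: [0.0, -0.4, -3.2]
width: 0.0547
```

>>> {"fn": "apply_moves", "kwargs": {"moves": [[[0,0,0.2],[0,0,0],0],[[0,0,0.4],[0,0,0],0],[[0,0,0.6],[0,0,0],0],[[0,0,0.8],[0,0,0],0],[[0,0,1.0],[0,0,0],0],[[0,0,1.2],[0,0,0],0],[[0,0,1.4],[0,0,0],0],[[0,0,1.55],[0,0,0],0],[[0,0,1.65],[0,0,0],0],[[0,0,1.7],[0,0,0],0]]}}

```text
time: 9.72
tool_pos: [0.554, 0.1033, 0.0832]
ee_rot: [-3.141, 0.0, 0.904]
wrist_force: [0.2, 0.3, -3.9]
width: 0.0545
```

>>> {"fn": "apply_moves", "kwargs": {"moves": [[[0,0,0.05],[0,0,0],0],[[0,0,0.1],[0,0,0],0],[[0,0,0.15],[0,0,0],0],[[0,0,0.15],[0,0,0],0],[[0,0,0.2],[0,0,0],0],[[0,0,0.2],[0,0,0],0],[[0,0,0.2],[0,0,0],0],[[0,0,0.25],[0,0,0],0],[[0,0,0.25],[0,0,0],0],[[0,0,0.25],[0,0,0],0]]}}

```text
time: 10.55
tool_pos: [0.5543, 0.1033, 0.0817]
ee_rot: [3.141, -0.0, 0.904]
wrist_force: [-1.1, 0.1, 1.7]
width: 0.0546
```

>>> {"fn": "apply_moves", "kwargs": {"moves": [[[0,0,0.05],[0,0,0],0],[[0,0,0.1],[0,0,0],0],[[0,0,0.1],[0,0,0],0],[[0,0,0.1],[0,0,0],0],[[0,0,0.1],[0,0,0],0],[[0,0,0.1],[0,0,0],0],[[0,0,0.1],[0,0,0],0],[[0,0,0.1],[0,0,0],0],[[0,0,0.1],[0,0,0],0],[[0,0,0.1],[0,0,0],0]]}}

```text
time: 11.38
tool_pos: [0.5544, 0.1033, 0.0816]
ee_rot: [3.141, -0.001, 0.904]
wrist_force: [-3.3, 0.1, 7.1]
width: 0.0548
```

```bash
python3 snap.py w7; python3 - <<'E'
from ov import *
from bench import optics,robot
o,c=pickle.load(open('pics/w7.pkl','rb'));w=cv2.imread('pics/w7.png')
a=overlay(w,c,[],(240,150,160,130),4)
C=optics.get_calibration('scene');im=np.ascontiguousarray(optics.snapshot('scene')[:,:,::-1])
cv2.imwrite('pics/s7.png',overlay(im,C,[],(290,200,100,100),6));cv2.imwrite('pics/o7.png',a)
o=robot.get_obs();print(o['wrist_force'],o['wrist_torque'],o['joint_positions'],o['joint_torque'])
E
```

```text
11.3833 [0.55438689 0.10327798 0.081615  ] [ 3.14061737e+00 -6.41109196e-04  9.03786299e-01]
[-3.42390577 -0.5457026   6.03410133] [-0.11437682  0.70535299 -0.02465977] [ 8.38030179e-02  1.83887426e-01  1.54001404e+00 -1.98657414e-04
  1.41645181e+00  7.50831197e-01] [ 4.61809477e-02 -3.31127501e+01 -2.72856170e+01  1.32073383e-01
 -1.25240341e+00 -1.28477620e-02]
```

View pics/o7.png

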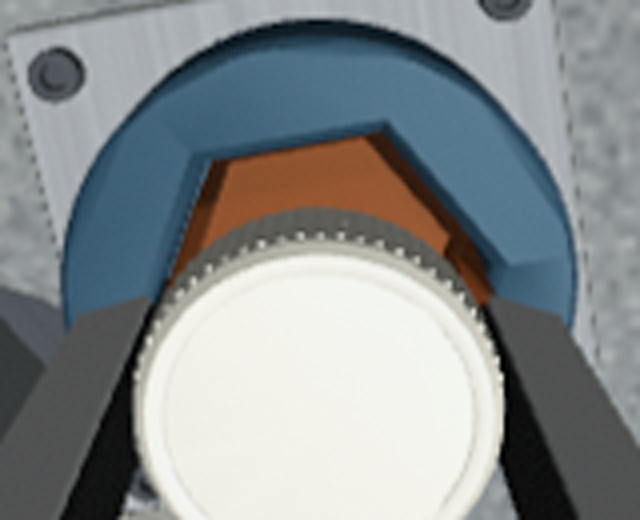

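View pics/s7.png

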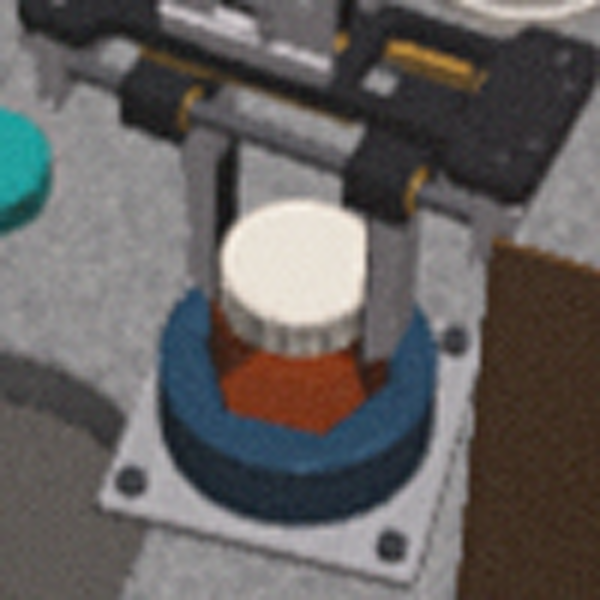

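>>> {"fn": "apply_moves", "kwargs": {"moves": [[[0,0,0],[0,0,-0.03],0],[[0,0,0],[0,0,-0.06],0],[[0,0,0],[0,0,-0.09],0],[[0,0,0],[0,0,-0.12],0],[[0,0,0],[0,0,-0.15],0],[[0,0,0],[0,0,-0.18],0],[[0,0,0],[0,0,-0.21],0],[[0,0,0],[0,0,-0.24],0],[[0,0,0],[0,0,-0.27],0],[[0,0,0],[0,0,-0.3],0]]}}

```text
time: 12.32
tool_pos: [0.5556, 0.1031, 0.082]
ee_rot: [3.138, -0.001, 1.205]
wrist_force: [-1.3, -0.4, 5.7]
width: 0.0542
```

```bash
cat > st.py <<'E'
from bench import robot
o=robot.get_obs();print(o['time'],o['tool_pos'].round(4),o['wrist_force'].round(1),o['wrist_torque'].round(3),'q6',o['joint_positions'][5].round(4),'t6',o['joint_torque'][5].round(3),'yaw',o['ee_rot'][2].round(4),o['width'].round(4))
E
python3 st.py
```

```text
Traceback (most recent call last):
  File "st.py", line 2, in <module>
    o=robot.get_obs();print(o['time'],o['tool_pos'].round(4),o['wrist_force'].round(1),o['wrist_torque'].round(3),'q6',o['joint_positions'][5].round(4),'t6',o['joint_torque'][5].round(3),'yaw',o['ee_rot'][2].round(4),o['width'].round(4))
                                                                                                                                                                                                                         ^^^^^^^^^^^^^^^^
AttributeError: 'float' object has no attribute 'round'
```

```bash
sed -i "s/,o\['width'\].round(4)/,round(o['width'],4)/" st.py; python3 st.py; python3 snap.py w8;  python3 - <<'E'
from ov import *
w=cv2.imread('pics/w8.png');c=pickle.load(open('pics/w8.pkl','rb'))[1]
cv2.imwrite('pics/o8.png',overlay(w,c,[],(240,150,160,130),4))
E
```

```text
12.3167 [0.5556 0.1031 0.082 ] [-1.3 -0.4  5.7] [-0.133  0.224 -0.199] q6 0.4498 t6 0.126 yaw 1.2046 0.0542
12.3167 [0.55564348 0.10312966 0.08200262] [ 3.13761213e+00 -1.31264967e-03  1.20464004e+00]
```

View pics/o8.png

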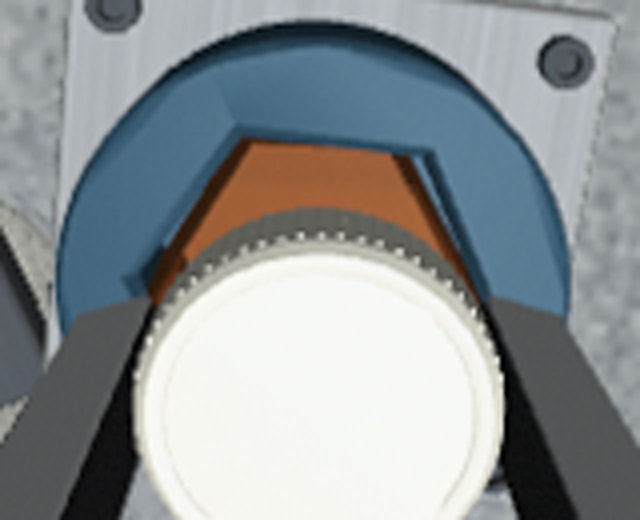

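>>> {"fn": "apply_moves", "kwargs": {"moves": [[[0,0,0],[0,0,-0.03],0],[[0,0,0],[0,0,-0.06],0],[[0,0,0],[0,0,-0.09],0],[[0,0,0],[0,0,-0.12],0],[[0,0,0],[0,0,-0.15],0],[[0,0,0],[0,0,-0.17],0],[[0,0,0],[0,0,-0.19],0],[[0,0,0],[0,0,-0.21],0],[[0,0,0],[0,0,-0.23],0],[[0,0,0],[0,0,-0.25],0]]}}

```text
time: 13.2
tool_pos: [0.5562, 0.1031, 0.0824]
ee_rot: [3.136, -0.001, 1.454]
wrist_force: [-0.2, -1.1, 6.9]
width: 0.0543
```

```bash
python3 st.py
```

```text
13.2 [0.5562 0.1031 0.0824] [-0.2 -1.1  6.9] [-0.196  0.092 -0.128] q6 0.2002 t6 0.058 yaw 1.4542 0.0543
```

>>> {"fn": "apply_moves", "kwargs": {"moves": [[[0,0,0],[0,0,-0.02],0],[[0,0,0],[0,0,-0.04],0],[[0,0,0],[0,0,-0.06],0],[[0,0,0],[0,0,-0.08],0],[[0,0,0],[0,0,-0.1],0],[[0,0,0],[0,0,-0.11],0],[[0,0,0],[0,0,-0.12],0],[[0,0,0],[0,0,-0.13],0],[[0,0,0],[0,0,-0.14],0],[[0,0,0],[0,0,-0.15],0]]}}

```text
time: 14.03
tool_pos: [0.5563, 0.1034, 0.0827]
ee_rot: [3.136, -0.0, 1.604]
wrist_force: [-0.1, 0.1, 6.4]
width: 0.0544
```

```bash
python3 st.py
```

```text
14.0333 [0.5563 0.1034 0.0827] [-0.1  0.1  6.4] [-0.146  0.094 -0.11 ] q6 0.0506 t6 -0.029 yaw 1.6038 0.0544
```

>>> {"fn": "apply_moves", "kwargs": {"moves": [[[0,0,0],[0,0,-0.015],0],[[0,0,0],[0,0,-0.03],0],[[0,0,0],[0,0,-0.045],0],[[0,0,0],[0,0,-0.06],0],[[0,0,0],[0,0,-0.075],0],[[0,0,0],[0,0,-0.09],0],[[0,0,0],[0,0,-0.105],0],[[0,0,0],[0,0,-0.12],0],[[0,0,0],[0,0,-0.135],0],[[0,0,0],[0,0,-0.15],0]]}}

```text
time: 14.87
tool_pos: [0.5563, 0.1036, 0.083]
ee_rot: [3.135, 0.0, 1.754]
wrist_force: [-0.7, 0.9, 8.8]
width: 0.0544
```

```bash
python3 st.py;python3 snap.py w9;  python3 - <<'E'
from ov import *
o,c=pickle.load(open('pics/w9.pkl','rb'));w=cv2.imread('pics/w9.png')
cv2.imwrite('pics/o9.png',overlay(w,c,[],(240,150,160,130),4))
E
```

```text
14.8667 [0.5563 0.1036 0.083 ] [-0.7  0.9  8.8] [ 0.023  0.192 -0.107] q6 -0.0997 t6 0.041 yaw 1.7542 0.0544
14.8667 [0.55629541 0.10363848 0.08295342] [3.13544685e+00 3.09821349e-04 1.75421858e+00]
```

View pics/o9.png

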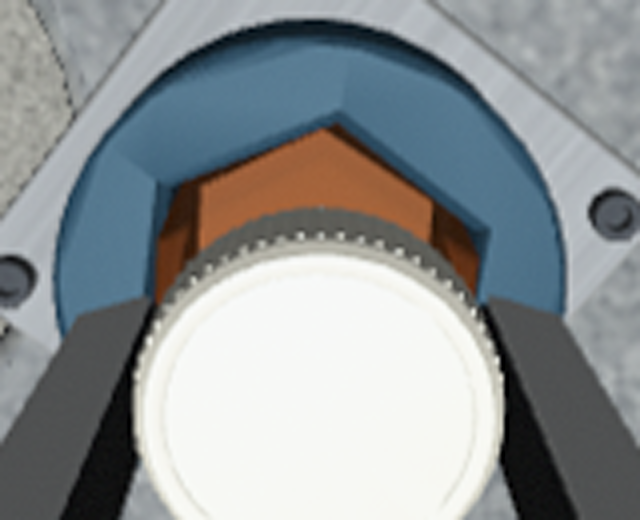

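>>> {"fn": "apply_moves", "kwargs": {"moves": [[[0,0,0],[0,0,-0.015],0],[[0,0,0],[0,0,-0.03],0],[[0,0,0],[0,0,-0.045],0],[[0,0,0],[0,0,-0.06],0],[[0,0,0],[0,0,-0.075],0],[[0,0,0],[0,0,-0.09],0],[[0,0,0],[0,0,-0.105],0],[[0,0,0],[0,0,-0.12],0],[[0,0,0],[0,0,-0.135],0],[[0,0,0],[0,0,-0.15],0]]}}

```text
time: 15.75
tool_pos: [0.5563, 0.1038, 0.0833]
ee_rot: [3.135, 0.001, 1.904]
wrist_force: [-1.5, 1.3, 9.9]
width: 0.0545
```

```bash
python3 st.py
```

```text
15.75 [0.5563 0.1038 0.0833] [-1.5  1.3  9.9] [ 0.036  0.27  -0.08 ] q6 -0.2497 t6 0.061 yaw 1.9044 0.0545
```

>>> {"fn": "apply_moves", "kwargs": {"moves": [[[0,0,0],[0,0,-0.01],0],[[0,0,0],[0,0,-0.02],0],[[0,0,0],[0,0,-0.03],0],[[0,0,0],[0,0,-0.04],0],[[0,0,0],[0,0,-0.05],0],[[0,0,0],[0,0,-0.06],0],[[0,0,0],[0,0,-0.07],0],[[0,0,0],[0,0,-0.08],0],[[0,0,0],[0,0,-0.09],0],[[0,0,0],[0,0,-0.1],0]]}}

```text
time: 16.58
tool_pos: [0.5563, 0.1038, 0.0833]
ee_rot: [3.135, 0.002, 2.004]
wrist_force: [-1.2, -0.4, 9.8]
width: 0.0543
```

```bash
python3 st.py
```

```text
16.5833 [0.5563 0.1038 0.0833] [-1.2 -0.4  9.8] [ 0.007  0.243 -0.128] q6 -0.3494 t6 0.014 yaw 2.0041 0.0543
```

>>> {"fn": "apply_moves", "kwargs": {"moves": [[[0,0,-0.05],[0,0,0],0],[[0,0,-0.1],[0,0,0],0],[[0,0,-0.15],[0,0,0],0],[[0,0,-0.2],[0,0,0],0],[[0,0,-0.25],[0,0,0],0],[[0,0,-0.3],[0,0,0],0],[[0,0,-0.35],[0,0,0],0],[[0,0,-0.4],[0,0,0],0],[[0,0,-0.45],[0,0,0],0],[[0,0,-0.45],[0,0,0],0]]}}

```text
time: 17.42
tool_pos: [0.5537, 0.1031, 0.0837]
ee_rot: [-3.14, -0.0, 2.004]
wrist_force: [0.7, -0.3, 0.5]
width: 0.0545
```

```bash
python3 st.py;python3 snap.py w10;  python3 - <<'E'
from ov import *
from bench import optics
o,c=pickle.load(open('pics/w10.pkl','rb'));w=cv2.imread('pics/w10.png')
cv2.imwrite('pics/o10.png',overlay(w,c,[],(240,150,160,130),4))
C=optics.get_calibration('scene');im=np.ascontiguousarray(optics.snapshot('scene')[:,:,::-1])
cv2.imwrite('pics/s10.png',overlay(im,C,[],(290,200,100,100),6))
E
```

```text
17.4167 [0.5537 0.1031 0.0837] [ 0.7 -0.3  0.5] [-0.023 -0.48  -0.02 ] q6 -0.3492 t6 0.007 yaw 2.0037 0.0545
17.4167 [0.55368926 0.10312493 0.08367386] [-3.14013871e+00 -1.74873495e-04  2.00374353e+00]
```

View pics/o10.png

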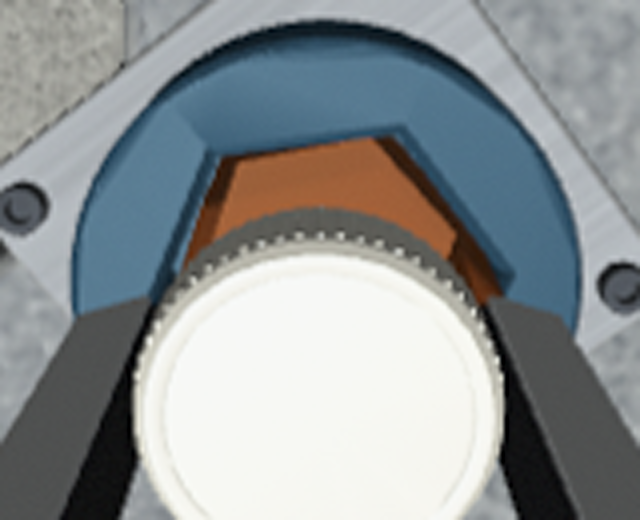

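View pics/s10.png

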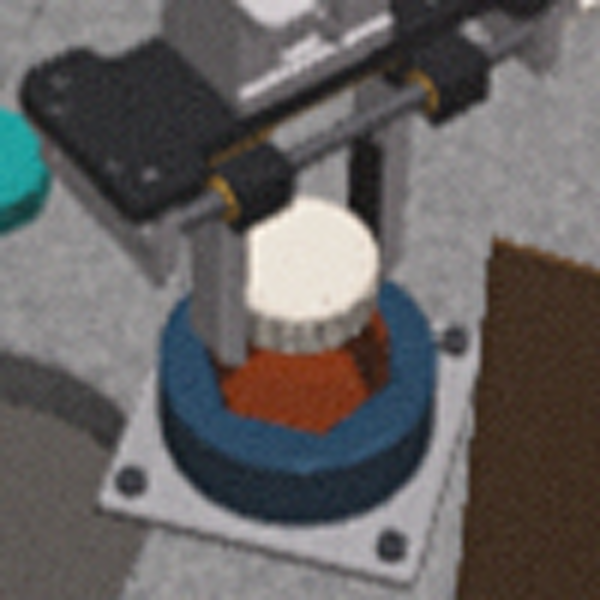

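>>> {"fn": "apply_moves", "kwargs": {"moves": [[[0,0,-0.05],[0,0,0],0],[[0,0,-0.1],[0,0,0],0],[[0,0,-0.15],[0,0,0],0],[[0,0,-0.2],[0,0,0],0],[[0,0,-0.25],[0,0,0],0],[[0,0,-0.3],[0,0,0],0],[[0,0,-0.3],[0,0,0],0],[[0,0,-0.3],[0,0,0],0],[[0,0,-0.3],[0,0,0],0],[[0,0,-0.3],[0,0,0],0]]}}

```text
time: 18.35
tool_pos: [0.554, 0.1033, 0.0875]
ee_rot: [-3.141, -0.0, 2.004]
wrist_force: [-0.4, 0.5, -0.9]
width: 0.0548
```

```bash
python3 st.py;python3 snap.py w11;  python3 - <<'E'
from ov import *
from bench import optics
o,c=pickle.load(open('pics/w11.pkl','rb'));w=cv2.imread('pics/w11.png')
cv2.imwrite('pics/o11.png',overlay(w,c,[],(240,150,160,130),4))
C=optics.get_calibration('scene');im=np.ascontiguousarray(optics.snapshot('scene')[:,:,::-1])
cv2.imwrite('pics/s11.png',overlay(im,C,[],(290,200,100,100),6))
E
python3 st.py
```

```text
18.35 [0.554  0.1033 0.0875] [-0.4  0.5 -0.9] [-0.019 -0.086 -0.003] q6 -0.3492 t6 0.0 yaw 2.0038 0.0548
18.35 [0.55403689 0.10333959 0.08746349] [-3.14140908e+00 -4.86641628e-05  2.00384086e+00]
18.45 [0.5541 0.1033 0.0875] [-0.7  0.2 -0.5] [-0.002 -0.123 -0.077] q6 -0.3492 t6 0.0 yaw 2.0038 0.0548
```

View pics/o11.png

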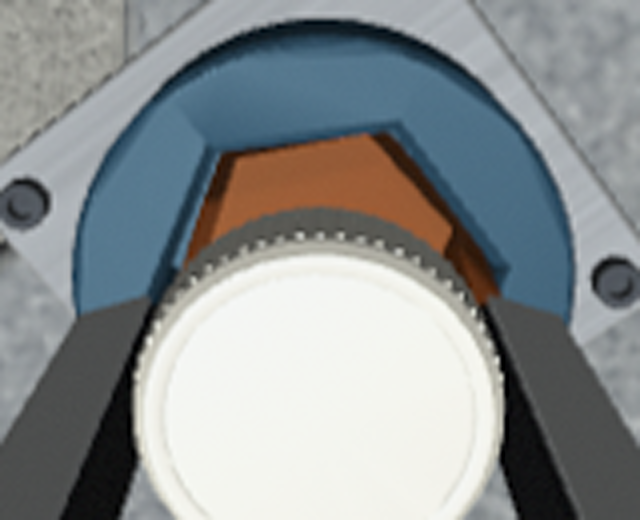

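View pics/s11.png

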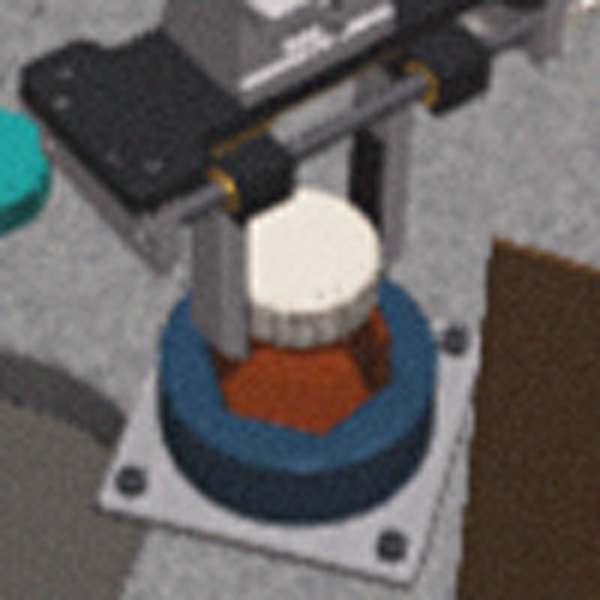

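>>> {"fn": "apply_moves", "kwargs": {"moves": [[[0,0,-0.2],[0,0,0],0],[[0,0,-0.4],[0,0,0],0],[[0,0,-0.6],[0,0,0],0],[[0,0,-0.9],[0,0,0],0],[[0,0,-1.2],[0,0,0],0],[[0,0,-1.5],[0,0,0],0],[[0,0,-1.8],[0,0,0],0],[[0,0,-2.1],[0,0,0],0],[[0,0,-2.4],[0,0,0],0],[[0,0,-2.4],[0,0,0],0]]}}

```text
time: 19.28
tool_pos: [0.5546, 0.1034, 0.1124]
ee_rot: [3.14, 0.001, 2.004]
wrist_force: [-0.2, 0.5, -0.2]
width: 0.0545
```

>>> {"fn": "apply_moves", "kwargs": {"moves": [[[0,0,0],[0,0,0],0],[[0,0,0],[0,0,0],0],[[0,0,0],[0,0,0],0],[[0,0,0],[0,0,0],0],[[0,0,0],[0,0,0],0],[[0,0,0],[0,0,0],0],[[0,0,0],[0,0,0],0],[[0,0,0],[0,0,0],0],[[0,0,0],[0,0,0],0],[[0,0,0],[0,0,0],0]]}}

```text
time: 20.12
tool_pos: [0.5542, 0.1033, 0.1115]
ee_rot: [-3.142, 0.0, 2.004]
wrist_force: [-0.5, 0.5, -1.0]
width: 0.0549
```

```bash
python3 st.py;python3 snap.py w12;  python3 - <<'E'
from ov import *
from bench import optics
o,c=pickle.load(open('pics/w12.pkl','rb'));w=cv2.imread('pics/w12.png')
cv2.imwrite('pics/o12.png',overlay(w,c,[],(240,150,160,130),4))
C=optics.get_calibration('scene');im=np.ascontiguousarray(optics.snapshot('scene')[:,:,::-1])
cv2.imwrite('pics/s12.png',overlay(im,C,[],(290,190,100,100),6)); cv2.imwrite('pics/s12f.png',im)
E
python3 st.py
```

```text
20.1167 [0.5542 0.1033 0.1115] [-0.5  0.5 -1. ] [-0.058 -0.12  -0.027] q6 -0.3492 t6 -0.0 yaw 2.0038 0.0549
20.1167 [0.55415239 0.10329306 0.11145322] [-3.14156282e+00  8.79315415e-05  2.00378316e+00]
20.2167 [0.5542 0.1033 0.1115] [ 0.2  0.2 -0.5] [-0.039 -0.125  0.012] q6 -0.3492 t6 -0.0 yaw 2.0038 0.0546
```

View pics/o12.png

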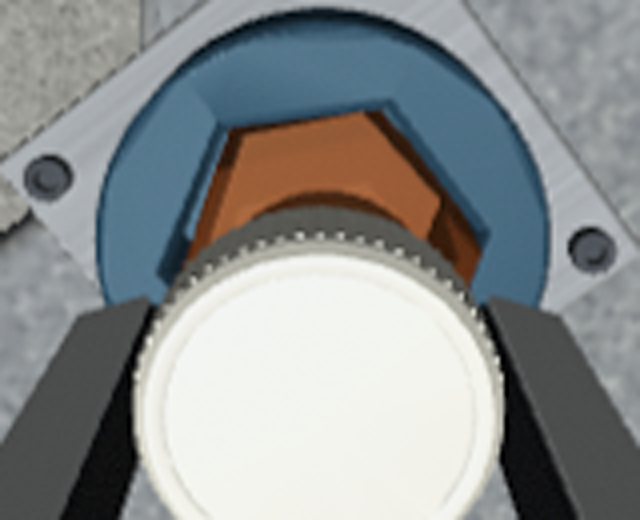

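View pics/s12.png

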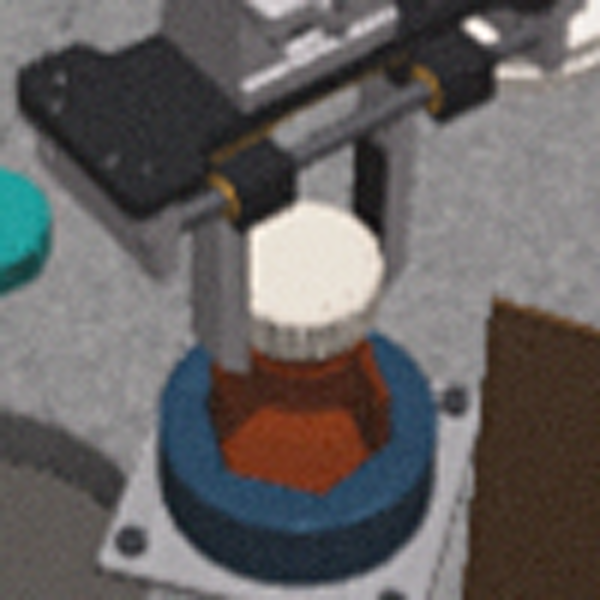

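```bash
python3 -c "
from bench import job;print(job.close_job())"; python3 st.py
```

```text
the job is handed in; nothing more can be done
None
the job is handed in; nothing more can be done
```

The amber jar is standing on the floor of the holder's six-sided pocket. The gripper is holding its white lid level, about 16 mm above the rim. I handed the job in at 20.2 s; it gives no verdict.

- **Seating the jar:** I carried the closed jar by its lid and lowered it into the pocket. The floor was felt at a tool height of 81.7 mm, which matches the expected pocket depth.
- **Unscrewing:** I turned the lid about 63° anticlockwise and stopped when it no longer climbed, after about 1.7 mm. A small test lift then showed only about the lid's own weight, and the jar did not move. I then raised the lid straight up.
- **Last checks:** The pictures show the jar still down in the pocket and the bare neck under the lid. The tool is level and still, and the fingers are at 54.6 mm on the lid.
- **Bystanders:** None was touched, as far as the forces and close-ups showed. I did not measure their positions again at the end.
- **What was less certain:**
  - The torque drop at release was hard to read, so I relied on the climb stopping and on the lift test.
  - Seen by eye, the jar also turned a few degrees in the pocket's clearance.
  - The camera position estimates disagreed by up to about 5 mm. I settled on the wrist camera, which matched the fingertips to about 1 mm.

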